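# Set the photometer carriage and relatch its push-latch cover

### The job

Get the small photometer ready for a reading: press down on its push-latch cover and let go so that it pops open, push the cuvette carriage inside fully home to the left-hand end with a fingertip, then press the cover down again until it latches shut. Touch and push only: do not lift or carry anything or shove the photometer away, and leave the bottles and the timer beside it where they stand.

Things in the scene. Friction and masses are not known exactly. Their poses are not given: they have to be found in the camera images.
- reader: Loose white table-top photometer, 2.6 kg. Origin on the bench beneath it; x away from the robot, y to its left, z up. In mm: footprint x -75..60, y -92..92; front deck (display, three dummy keys) x -75..-30, z 44; behind it a chamber open upward, inside x -8..32, y -58..58, floor z 18, rim z 52, roofed by the grey cover.
- cover (a joint): Cover angle, rad: 0 latched shut, 1.35 fully open, -0.11 pressed to its stop. Push-push latch: press the shut cover to its stop (6 mm down at the thumb mark, about 4 N before the stop) and let go: a spring swings it open in about a second. Push the open cover down to the same stop and let go: it stays shut. A press well short of the stop changes nothing.
- cover_press (a point): Middle of the round thumb mark on the cover's top face, 55 mm from the hinge line and 15 mm from the front edge; moves with the cover; its z axis is the outward normal of the top face and its x axis points to the hinge.
- cover_hinge (a point): Middle of the cover's hinge line (far edge; parallel to reader y at x 38, z 62 mm); turns with the cover. The cover is a flat grey plate, 70 mm from hinge to front edge, 140 mm wide (y -70..70), 4 mm thick, 8 mm skirts; under its left front (y 43..56) hangs a 27 mm steel latch tongue. Shut, its top is at z 64 mm; fully open, the plate stands nearly upright, its free edge at about x 23, z 131 mm.
- carriage (a joint): Position of the cuvette carriage along reader y, m: 0 right-hand end, 0.050 fully home at the left-hand (+y) end. It slides with about 1 N of friction and stays where left.
- carriage_top (a point): Centre of the carriage's top face, 47 mm above the bench. The carriage is a black block 30 (x) x 28 (y) x 28 mm high (z 19..47 mm) at reader x 12 mm, and carries two clear cuvettes that stand 6 mm above its top; push its right-hand (-y) face toward +y. At the right there is always at least 36 mm free in the chamber for a fingertip.
- saline_bottle: Bystander: white bottle with a blue cap, 48 mm across, 88 mm high, left of the photometer. Origin at its foot.
- citrate_bottle: Bystander: white bottle with a green cap, 40 mm across, 75 mm high, right of the photometer. Origin at its foot.
- timer: Bystander: small white lab timer with a blue knob, 51 x 64 x 57 mm, right of the photometer and farther back. Origin at its foot.

How it is judged:
By the outcome, as a careful person would: the job done as asked, in the order asked, and still so for the second after the job is handed in, with the robot touching nothing.
It also fails if it takes over 54 s, if anything falls off the work surface, if the arm or the gripper's body presses on something with over 40 N, if the wrist force passes 120 N, or if a joint passes its speed limit or range.

### The arm

A 7-joint arm with a two-finger parallel gripper is mounted at the origin on a cart in front of the work surface, level with it; the furniture and walls round the work are solid. World frame = base frame: x ahead of the robot, y to its left, z up, the work surface at z = 0. Lengths are in m, angles in degrees, forces in N, time in s.
With the tool pointing down it reaches from about 0.425 to 0.875 m from the base axis. Payload 4.7 kg.
Tool frame: the origin (TCP) lies at the very end of the fingers, on their centre line; the grasp point (between the pads) lies 19 mm behind it (env.grip_point_offset is the distance from the TCP to the grasp point, in m); z points along the fingers, y is the line along which they close (so a half turn about z gives the same grasp; the last joint's range is limited). The gripper opens to 87 mm and grips with 3 to 60 N. Pads are 19 mm wide; open, the fingers measure 117 mm over their backs; the gripper's body (75 mm by 190 mm) begins 51 mm behind the grasp point.
Start: joints at [70.709, 18.392, -4.016, 83.108, 1.295, 78.541, -3.26], TCP at [0.223, -0.61, 0.223] pointing down, gripper open.
Joint ranges: [-163.93, 163.93], [-17.29, 119.83], [-79.2, 71.16], [3.27, 140.29], [-89.18, 269.18], [5.43, 117.66], [-154.24, 154.24]. Speed limits (degrees/s): [147.25, 147.25, 180, 180, 180, 180, 180].

### API

Orientations are given as [roll, pitch, yaw] about the fixed x, y, z axes, in that order (R = Rz(yaw) Ry(pitch) Rx(roll)).
In Python, from cell import env gives the robot as it stands.
- The arm moves only by the tool jog_arm, never from a script. Its argument "motion" is a list of rows, each an object of numbers: "x", "y", "z": the shift along the tool's x, y, z in cm; "ax", "ay", "az": the turn, a rotation vector about the tool's x, y, z in degrees. In form: [{"x": .., "y": .., "z": .., "ax": .., "ay": .., "az": ..}, ...]. A call has exactly 5 rows; each row shifts and turns the commanded pose from where the row before left it, along the tool's axes as they then stand; what a row does not reach is not made up. A row lasts 1/10 s, in which the tool goes at most 50 mm and 8.59 degrees, less where a joint would pass 70% of its speed; a pose out of reach is approached as far as the arm can. A call is refused whole if a number of a shift passes 5 or a number of a turn 8.59, either way. A call with a gripper value outside its range is refused whole. "claw" is the gripper command: -1 is shut, 1 is fully open, values between are in proportion, set as the call begins (left out, the last holds). The fingers move at their own pace and stop on an object; "squeeze" is the grip in N (left out, the last holds). Time passes only in rows, so rows that do not move let the fingers close, or fill a call up. It gives the time, the measured TCP pose, the force, the opening and the grip force at its end, in the units of the state.
- env.get_obs(): the state, without advancing time (a new reading comes with each control period).
- env.read_camera(name): name is "side" or "top"; returns the picture (480x640x3 uint8, red, green, blue); there is no depth.
- env.camera_params(name): a dict with "fx", "fy", "cx", "cy" (pixels), "extrinsics" (4x4, takes a point from world to camera coordinates). Camera axes: x right, y up, looking along -z (the intrinsics and any distortion apply to the point x, -y, -z); pixel columns grow to the right and rows downward; lengths in m; the calibration is good to about 2 mm. A picture is of the moment at which its call begins. camera_params takes no time and is no camera call.
- env.sign_off(): hands the job in; it is judged then, once.
The state is a dict: "time_s": time; "qpos": joint angles; "joint_velocities": joint speeds; "effort": joint torques, N m; "tool_pos": TCP position; "tool_rot": TCP orientation; "force": force on the tool from outside, world axes, zero at the start; "wrist_torque": the same for the moment, N m; "grip_width": finger opening in m; "grasp_force": force on a finger pad.
Only numpy, scipy, OpenCV 4.12 (cv2) and the standard library are available. Lean on these libraries where they do the work, as an engineer would, in place of code of your own. Each camera call takes 0.05 s, during which the arm holds its last target. There are 200 camera calls.

## Working session

There is one attempt and no reset: what is moved stays moved. The work goes in short steps, Python scripts to look and compute and a tool call to move; the robot and the scene stay as the last step left them, time stands still between calls to the robot, and variables do not carry over. Pictures are saved under pics/ and viewed, at most 12 in all, crops included, and the job is handed in when it is done.

Besides the shell and the picture viewer there is one more tool, called after "Call:" as name(argument=value, ...), one argument or row to a line, values as JSON. jog_arm: Moves the arm, as the interface text tells. Its arguments: {"type":"object","properties":{"motion":{"type":"array"},"claw":{"type":"number"},"squeeze":{"type":"number"}},"required":["motion"]}

```bash
mkdir -p pics; ls
python3 - <<'E'
from cell import env
import cv2
for n in("top","side"):
    cv2.imwrite(f"pics/{n}0.png",env.read_camera(n)[:,:,::-1])
    print(n,env.camera_params(n))
print(env.get_obs())
E
```

```text
pics
top {'fx': 458.68950897907615, 'fy': 458.68950897907615, 'cx': 320.98325931044513, 'cy': 239.90361407278664, 'extrinsics': array([[ 0.00505934, -0.99998092, -0.0035441 ,  0.10543027],
       [ 0.9866242 ,  0.00441424,  0.16295155, -0.57777624],
       [-0.1629328 , -0.00432112,  0.98662771, -0.84192957],
       [ 0.        ,  0.        ,  0.        ,  1.        ]])}
side {'fx': 482.0607050153718, 'fy': 482.0607050153718, 'cx': 319.63187818238, 'cy': 243.64158068901872, 'extrinsics': array([[-9.21550006e-01, -3.88259504e-01, -3.78375445e-04,
         5.80011130e-01],
       [ 2.36797269e-01, -5.62819895e-01,  7.91934858e-01,
        -1.18184260e-01],
       [-3.07689192e-01,  7.29717976e-01,  6.10605468e-01,
        -8.13788616e-01],
       [ 0.00000000e+00,  0.00000000e+00,  0.00000000e+00,
         1.00000000e+00]])}
{'time_s': 0.1, 'qpos': array([70.70778916, 18.43354076, -4.01651402, 83.16822077,  1.2927911 ,
       78.54111718, -3.26142413]), 'joint_velocities': array([-0.01708192, -0.0441442 ,  0.00988791, -0.22672941, -0.05174937,
       -0.00636669, -0.02520116]), 'effort': array([ 5.13778741e-04, -4.92567873e+01, -4.05530417e-01, -3.13396454e+01,
       -6.41408237e-02,  3.94438673e-02,  8.09658150e-05]), 'tool_pos': array([ 0.22318423, -0.60994993,  0.22158272]), 'tool_rot': array([-1.79902235e+02,  3.04158187e-03,  2.01008823e+01]), 'force': array([-0.18674889,  0.07864618, -0.17528498]), 'wrist_torque': array([ 0.02066665,  0.02045166, -0.01871147]), 'grasp_force': 0.0, 'grip_width': 0.08717583301773595}
```

View pics/top0.png

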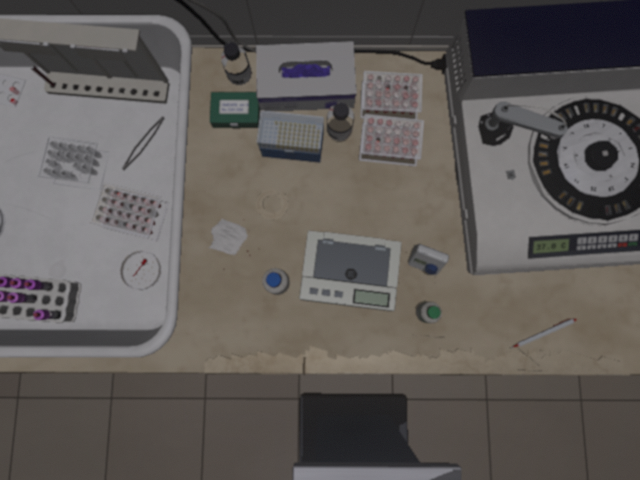

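View pics/side0.png

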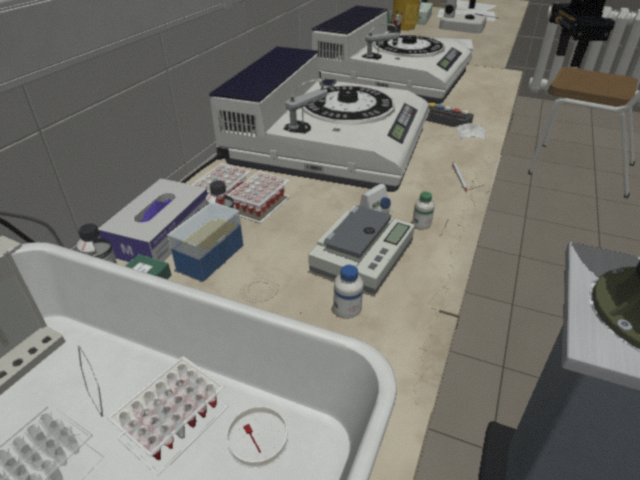

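The reader sits at about (350,270) in the top view and (362,245) in the side view. I'll enlarge both.

Run:
```python
import cv2,numpy as np
a=cv2.imread("pics/top0.png")[220:330,255:455]; b=cv2.imread("pics/side0.png")[175:325,300:450]
cv2.imwrite("pics/topc.png",cv2.resize(a,None,fx=4,fy=4,interpolation=cv2.INTER_CUBIC))
cv2.imwrite("pics/sidec.png",cv2.resize(b,None,fx=4,fy=4,interpolation=cv2.INTER_CUBIC))
```

```text
(no output)
```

View pics/topc.png

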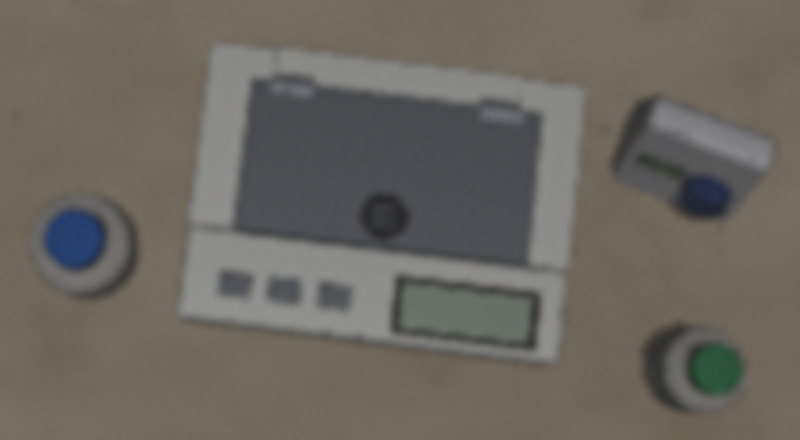

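View pics/sidec.png

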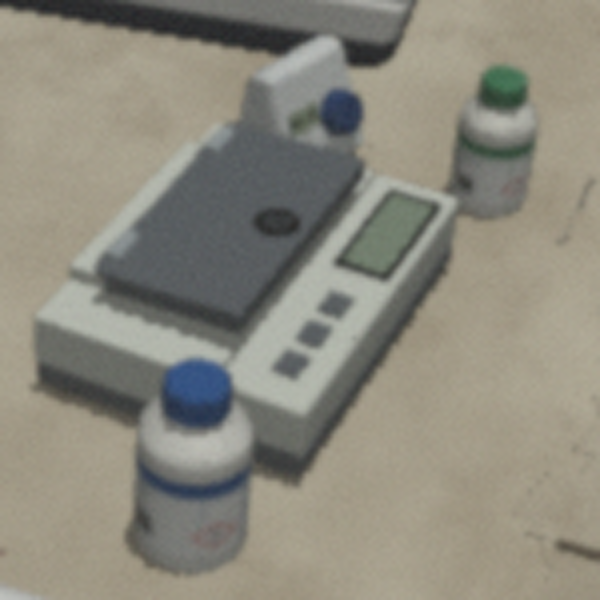

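```bash
cat > h.py <<'E'
import numpy as np
from scipy.spatial.transform import Rotation as R
from scipy.optimize import least_squares
from cell import env
def proj(n,P):
    c=env.camera_params(n);E=c["extrinsics"];p=np.atleast_2d(P)@E[:3,:3].T+E[:3,3]
    return np.c_[c["cx"]+c["fx"]*p[:,0]/-p[:,2],c["cy"]-c["fy"]*p[:,1]/-p[:,2]]
def w(pose,P):  # reader mm -> world m
    P=np.atleast_2d(P)/1000.;c,s=np.cos(pose[2]),np.sin(pose[2])
    return np.c_[pose[0]+c*P[:,0]-s*P[:,1],pose[1]+s*P[:,0]+c*P[:,1],P[:,2]]
def fit(obs,x0=(.6,.05,0)):
    def f(p): return np.concatenate([(proj(n,w(p,[k for k,_ in o]))-[v for _,v in o]).ravel() for n,o in obs.items()])
    r=least_squares(f,x0,loss="soft_l1");return r.x,f(r.x)
def plan(pose,Pmm,rpy=None,start=None,srot=None):
    """tool-frame shift (cm) & turn (deg) from current tool pose to reader-mm point"""
    o=env.get_obs();p0=o["tool_pos"] if start is None else w(pose,start)[0]
    R0=R.from_euler("xyz",o["tool_rot"] if srot is None else srot,degrees=True)
    d=R0.inv().apply(w(pose,Pmm)[0]-p0)*100
    t=None if rpy is None else np.degrees((R0.inv()*R.from_euler("xyz",rpy,degrees=True)).as_rotvec())
    return d.round(2),None if t is None else t.round(2)
E
python3 - <<'E'
from h import *
t=lambda u,v:((u+.5)/4-.5+255,(v+.5)/4-.5+220)
s=lambda u,v:((u+.5)/4-.5+300,(v+.5)/4-.5+175)
obs={"top":[((-32,70,64),t(234,230)),((-32,-70,64),t(528,264)),((-17,0,64),t(384,215)),((-75,92,44),t(180,318)),((-75,-92,44),t(556,361)),],
"side":[((-17,0,64),s(277,221)),((-32,70,64),s(238,318)),((-32,-70,64),s(360,168)),((-75,92,44),s(303,413)),((-75,-92,44),s(457,203))]}
p,r=fit(obs);print(p,np.degrees(p[2]));print(r.reshape(-1,2).round(2))
np.save("pose.npy",p);print(w(p,[[-17,0,64],[12,-30,40]]))
# bottles: cap centres
def tri(a,b,):
    f=lambda P:np.r_[proj("top",P)[0]-a,proj("side",P)[0]-b]
    return least_squares(f,[.6,0,.08]).x
c,sn=np.cos(p[2]),np.sin(p[2])
for n,a,b in(("saline",t(74,238),s(197,375)),("citrate",t(716,367),s(504,78)),("timer knob",t(704,196),s(342,110))):
    P=tri(a,b);d=P[:2]-p[:2];print(n,P,"reader",[c*d[0]+sn*d[1],-sn*d[0]+c*d[1]])
E
```

```text
[ 0.52742016  0.0504481  -0.11186501] -6.409392686195124
[[-0.57  0.11]
 [ 0.21  0.32]
 [-0.15  0.27]
 [-1.    0.03]
 [ 1.19  0.66]
 [-1.13  0.86]
 [-0.41 -0.24]
 [ 0.29 -2.21]
 [ 0.02  0.  ]
 [-0.18 -2.01]]
[[0.51052642 0.05234584 0.064     ]
 [0.5359962  0.01929603 0.04      ]]
saline [0.49705151 0.19471335 0.08918522] reader [np.float64(-0.04628343368127508), np.float64(0.13997342210703248)]
citrate [ 0.43987219 -0.09911     0.07412002] reader [np.float64(-0.07030531901021465), np.float64(-0.15839645386539847)]
timer knob [ 0.52318699 -0.10675897  0.02967939] reader [np.float64(0.013342607928298843), np.float64(-0.1566970277595583)]
```

Run:
```python
from h import *
p=np.load("pose.npy");y=-6.4
print(plan(p,(-24,0,120),(-180,0,y)))
print(plan(p,(-24,0,120),None,srot=(-180,0,y)))
```

```text
(array([ 49.12, -52.62,  10.25]), array([-0.1 ,  0.03, 26.5 ]))
(array([ 20.47, -69.02,  10.16]), None)
```

Call:
jog_arm(
  motion=[
    {"az": 6.6},
    {"az": 6.6},
    {"az": 6.6},
    {"az": 6.7},
    {"x": 1.3,"y": -4.3},
  ],
  claw=-1,
)

```text
$.motion[0]: bad value
```

Call:
jog_arm(
  motion=[
    {"x": 1.3,"y": -4.3},
    {"x": 1.3,"y": -4.3},
    {"x": 1.3,"y": -4.3},
    {"x": 1.3,"y": -4.3},
    {"x": 1.3,"y": -4.3},
  ],
)

```text
$.motion[0]: bad value
```

Call:
jog_arm(
  motion=[
    {"x": 1.3,"y": -4.3},
    {"x": 1.3,"y": -4.3},
    {"x": 1.3,"y": -4.3},
    {"x": 1.3,"y": -4.3},
    {"x": 1.3,"y": -4.3},
  ],
)

```text
$.motion[0]: bad value
```

Call:
jog_arm(
  motion=[
    {"x": 1.3,"y": -4.3},
    {"x": 1.3,"y": -4.3},
    {"x": 1.3,"y": -4.3,"z": 2},
    {"x": 1.3,"y": -4.3,"z": 2},
    {"y": -4,"z": 2},
  ],
)

```text
$.motion[0]: bad value
```

Run:
```python
from h import *
p=np.load("pose.npy");y=-6.4
o=env.get_obs();print({k:np.round(o[k],3) for k in("time_s","qpos","tool_pos","tool_rot","force","grip_width")})
print(plan(p,(-24,0,75),(-180,0,y)))
```

```text
{'time_s': np.float64(0.1), 'qpos': array([70.708, 18.434, -4.017, 83.168,  1.293, 78.541, -3.261]), 'tool_pos': array([ 0.223, -0.61 ,  0.222]), 'tool_rot': array([-1.79902e+02,  3.00000e-03,  2.01010e+01]), 'force': array([-0.187,  0.079, -0.175]), 'grip_width': np.float64(0.087)}
(array([ 49.12, -52.61,  14.75]), array([-0.1 ,  0.03, 26.5 ]))
```

All six keys are needed in every row.

Call:
jog_arm(
  motion=[
    {"x": 0,"y": 0,"z": 0,"ax": 0,"ay": 0,"az": 6.6},
    {"x": 0,"y": 0,"z": 0,"ax": 0,"ay": 0,"az": 6.6},
    {"x": 0,"y": 0,"z": 0,"ax": 0,"ay": 0,"az": 6.6},
    {"x": 0,"y": 0,"z": 0,"ax": 0,"ay": 0,"az": 6.7},
    {"x": 1.3,"y": -4.3,"z": 0,"ax": 0,"ay": 0,"az": 0},
  ],
  claw=-1,
)

```text
time_s: 0.6
tool_pos: [0.2362, -0.5727, 0.2207]
tool_rot: [179.9, 0.2, -7.0]
force: [1.0, 0.2, 0.3]
grip_width: 0.0551
grasp_force: 0.0
```

Call:
jog_arm(
  motion=[
    {"x": 1.3,"y": -4.3,"z": 0,"ax": 0,"ay": 0,"az": 0},
    {"x": 1.3,"y": -4.3,"z": 0,"ax": 0,"ay": 0,"az": 0},
    {"x": 1.3,"y": -4.3,"z": 0,"ax": 0,"ay": 0,"az": 0},
    {"x": 1.3,"y": -4.3,"z": 0,"ax": 0,"ay": 0,"az": 0},
    {"x": 1.3,"y": -4.3,"z": 0,"ax": 0,"ay": 0,"az": 0},
  ],
)

```text
time_s: 1.1
tool_pos: [0.3299, -0.3608, 0.2222]
tool_rot: [-180.0, 0.0, -6.4]
force: [0.4, -0.6, 0.6]
grip_width: 0.0151
grasp_force: 0.0
```

Call:
jog_arm(
  motion=[
    {"x": 1.3,"y": -4.3,"z": 0,"ax": 0,"ay": 0,"az": 0},
    {"x": 1.3,"y": -4.3,"z": 0,"ax": 0,"ay": 0,"az": 0},
    {"x": 1.3,"y": -4.3,"z": 0,"ax": 0,"ay": 0,"az": 0},
    {"x": 1.3,"y": -4.3,"z": 0,"ax": 0,"ay": 0,"az": 0},
    {"x": 1.3,"y": -4.3,"z": 0,"ax": 0,"ay": 0,"az": 0},
  ],
)

```text
time_s: 1.6
tool_pos: [0.4183, -0.1545, 0.2223]
tool_rot: [180.0, 0.0, -6.4]
force: [0.8, -0.1, -0.1]
grip_width: 0.0007
grasp_force: 0.0
```

Call:
jog_arm(
  motion=[
    {"x": 1.3,"y": -4.3,"z": 0,"ax": 0,"ay": 0,"az": 0},
    {"x": 1.3,"y": -4.3,"z": 2,"ax": 0,"ay": 0,"az": 0},
    {"x": 1.3,"y": -4.3,"z": 3,"ax": 0,"ay": 0,"az": 0},
    {"x": 1.3,"y": -4.3,"z": 3,"ax": 0,"ay": 0,"az": 0},
    {"x": 1.0,"y": -4.3,"z": 2,"ax": 0,"ay": 0,"az": 0},
  ],
)

```text
time_s: 2.1
tool_pos: [0.5007, 0.0452, 0.1252]
tool_rot: [180.0, 0.1, -6.5]
force: [0.1, -1.1, -0.1]
grip_width: 0.0002
grasp_force: 0.0
```

Run:
```python
from h import *
p=np.load("pose.npy");y=-6.4
o=env.get_obs();print({k:np.round(o[k],3) for k in("time_s","qpos","tool_pos","tool_rot","force","grip_width")})
print(plan(p,(-24,0,70),(-180,0,y)))
```

```text
{'time_s': np.float64(2.1), 'qpos': array([  29.457,    7.546,  -39.852,  109.487,    5.355,   64.881,
       -108.896]), 'tool_pos': array([0.501, 0.045, 0.125]), 'tool_rot': array([ 1.79959e+02,  6.90000e-02, -6.46100e+00]), 'force': array([ 0.142, -1.095, -0.115]), 'grip_width': np.float64(0.0)}
(array([ 0.2 , -0.83,  5.52]), array([ 0.04,  0.07, -0.06]))
```

Call:
jog_arm(
  motion=[
    {"x": 0,"y": -0.2,"z": 2.2,"ax": 0,"ay": 0,"az": 0},
    {"x": 0,"y": 0,"z": 2,"ax": 0,"ay": 0,"az": 0},
    {"x": 0,"y": 0,"z": 1,"ax": 0,"ay": 0,"az": 0},
    {"x": 0,"y": 0,"z": 0,"ax": 0,"ay": 0,"az": 0},
    {"x": 0,"y": 0,"z": 0,"ax": 0,"ay": 0,"az": 0},
  ],
)

```text
time_s: 2.6
tool_pos: [0.5017, 0.046, 0.0755]
tool_rot: [180.0, -0.0, -6.4]
force: [0.4, 0.5, -0.3]
grip_width: 0.0002
grasp_force: 0.0
```

Run:
```python
from h import *
import cv2
p=np.load("pose.npy")
o=env.get_obs();print(o["tool_pos"],o["tool_rot"],o["force"],plan(p,(-24,0,70),(-180,0,-6.4)))
a=env.read_camera("side")[150:330,290:470,::-1];b=env.read_camera("top")[200:320,270:390,::-1]
cv2.imwrite("pics/c1.png",np.hstack([cv2.resize(a,(400,400)),cv2.resize(b,(400,400))]))
```

```text
[0.50170198 0.04595353 0.07551878] [ 1.79998468e+02 -3.44874617e-02 -6.44031663e+00] [ 0.42834879  0.4634651  -0.32393646] (array([ 0.1 , -0.73,  0.55]), array([ 0.  , -0.03, -0.04]))
```

View pics/c1.png

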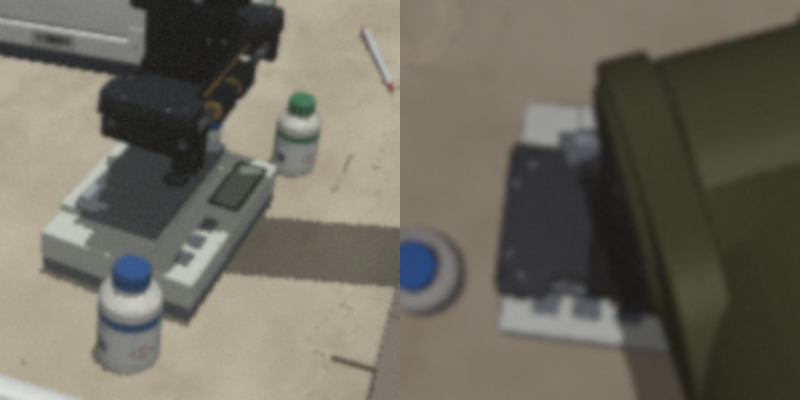

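Call:
jog_arm(
  motion=[
    {"x": 0,"y": -0.7,"z": 0.5,"ax": 0,"ay": 0,"az": 0},
    {"x": 0,"y": 0,"z": 0.5,"ax": 0,"ay": 0,"az": 0},
    {"x": 0,"y": 0,"z": 0.3,"ax": 0,"ay": 0,"az": 0},
    {"x": 0,"y": 0,"z": 0.2,"ax": 0,"ay": 0,"az": 0},
    {"x": 0,"y": 0,"z": 0,"ax": 0,"ay": 0,"az": 0},
  ],
)

```text
time_s: 3.2
tool_pos: [0.5027, 0.054, 0.0602]
tool_rot: [-179.9, -0.1, -6.4]
force: [-0.1, 2.8, 4.3]
grip_width: 0.0006
grasp_force: 1.7
```

Call:
jog_arm(
  motion=[
    {"x": 0,"y": 0,"z": 0.2,"ax": 0,"ay": 0,"az": 0},
    {"x": 0,"y": 0,"z": 0.1,"ax": 0,"ay": 0,"az": 0},
    {"x": 0,"y": 0,"z": 0.1,"ax": 0,"ay": 0,"az": 0},
    {"x": 0,"y": 0,"z": 0,"ax": 0,"ay": 0,"az": 0},
    {"x": 0,"y": 0,"z": 0,"ax": 0,"ay": 0,"az": 0},
  ],
)

```text
time_s: 3.7
tool_pos: [0.5029, 0.0538, 0.0577]
tool_rot: [180.0, -0.1, -6.4]
force: [-3.3, 2.1, 13.9]
grip_width: 0.0005
grasp_force: 7.4
```

Call:
jog_arm(
  motion=[
    {"x": 0,"y": 0,"z": -1.5,"ax": 0,"ay": 0,"az": 0},
    {"x": -2,"y": 0,"z": -3,"ax": 0,"ay": 0,"az": 0},
    {"x": -3,"y": 0,"z": -3,"ax": 0,"ay": 0,"az": 0},
    {"x": -3,"y": 0,"z": -3,"ax": 0,"ay": 0,"az": 0},
    {"x": 0,"y": 0,"z": 0,"ax": 0,"ay": 0,"az": 0},
  ],
)

```text
time_s: 4.2
tool_pos: [0.4219, 0.0618, 0.1648]
tool_rot: [179.8, -0.4, -6.4]
force: [0.3, -0.1, 0.5]
grip_width: 0.0001
grasp_force: 0.0
```

Call:
jog_arm(
  motion=[
    {"x": -1,"y": 1.5,"z": 0,"ax": 0,"ay": 8.5,"az": 0},
    {"x": 0,"y": 1.5,"z": 0,"ax": 0,"ay": 8.5,"az": 0},
    {"x": 0,"y": 1.5,"z": 0,"ax": 0,"ay": 8.5,"az": 0},
    {"x": 0,"y": 1,"z": 0,"ax": 0,"ay": 8.5,"az": 0},
    {"x": 0,"y": 0,"z": 0,"ax": 0,"ay": 8.5,"az": 0},
  ],
)

```text
time_s: 4.7
tool_pos: [0.4268, 0.0273, 0.1363]
tool_rot: [178.1, -15.9, -7.4]
force: [-0.0, -0.5, 0.1]
grip_width: 0.0006
grasp_force: 0.0
```

Run:
```python
from h import *
import cv2
o=env.get_obs();print({k:np.round(o[k],3) for k in("time_s","qpos","tool_pos","tool_rot","force")})
a=env.read_camera("side")[:,:,::-1];b=env.read_camera("top")[:,:,::-1]
cv2.imwrite("pics/side2.png",a);cv2.imwrite("pics/top2.png",b)
cv2.imwrite("pics/c2.png",np.hstack([cv2.resize(a[150:300,295:445],(450,450),interpolation=2),cv2.resize(b[200:330,270:370],(346,450),interpolation=2)]))
```

```text
{'time_s': np.float64(4.7), 'qpos': array([ -10.834,  -17.128,   -2.353,  130.776,    8.292,   52.381,
       -115.065]), 'tool_pos': array([0.427, 0.027, 0.136]), 'tool_rot': array([178.139, -15.856,  -7.373]), 'force': array([-0.021, -0.504,  0.061])}
```

View pics/c2.png

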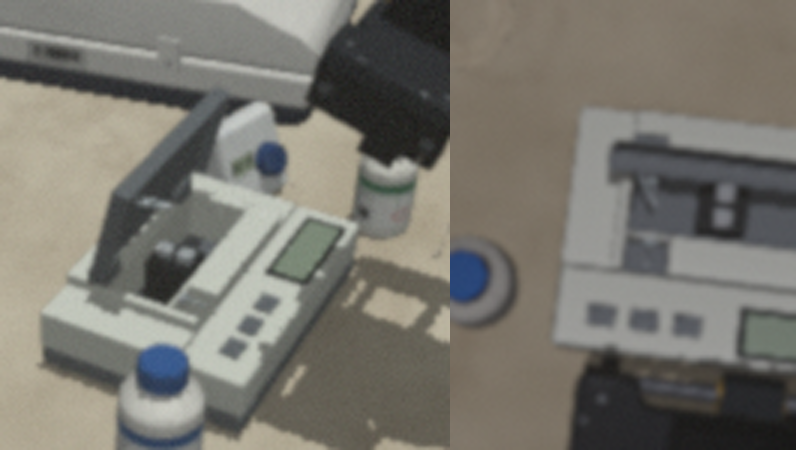

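```bash
python3 - <<'E'
from h import *
p=np.load("pose.npy")
for py in (-8,0,10,20,30,42): print(py,proj("top",w(p,[[12,py,53],[12,py-14,47],[12,py+14,47]])).round(1).tolist(),proj("side",w(p,[[12,py,53],[-3,py+14,47],[-3,py+14,19]])).round(1).tolist())
print("tongue",proj("top",w(p,[[-3,50,125],[23,43,131],[23,70,131]])).round(1))
E
python3 - <<'E'
import cv2,numpy as np
a=cv2.imread("pics/side2.png")[195:265,315:385];b=cv2.imread("pics/top2.png")[230:295,310:375]
cv2.imwrite("pics/c3.png",np.hstack([cv2.resize(a,(400,400),interpolation=2),cv2.resize(b,(400,400),interpolation=2)]))
E
```

```text
-8 [[355.9, 259.6], [362.9, 260.8], [348.5, 259.1]] [[355.3, 228.9], [359.1, 237.5], [358.3, 249.2]]
0 [[351.7, 259.1], [358.8, 260.3], [344.3, 258.7]] [[353.4, 231.0], [357.2, 239.8], [356.5, 251.5]]
10 [[346.5, 258.5], [353.6, 259.7], [339.2, 258.1]] [[351.1, 233.8], [354.9, 242.6], [354.2, 254.4]]
20 [[341.4, 257.9], [348.5, 259.1], [334.0, 257.5]] [[348.7, 236.5], [352.5, 245.5], [351.9, 257.3]]
30 [[336.2, 257.3], [343.3, 258.6], [328.9, 256.9]] [[346.3, 239.4], [350.1, 248.5], [349.5, 260.3]]
42 [[329.9, 256.6], [337.1, 257.8], [322.7, 256.2]] [[343.3, 242.8], [347.1, 252.1], [346.6, 263.9]]
tongue [[325.1 259.3]
 [330.8 244.7]
 [315.5 242.9]]
```

View pics/c3.png

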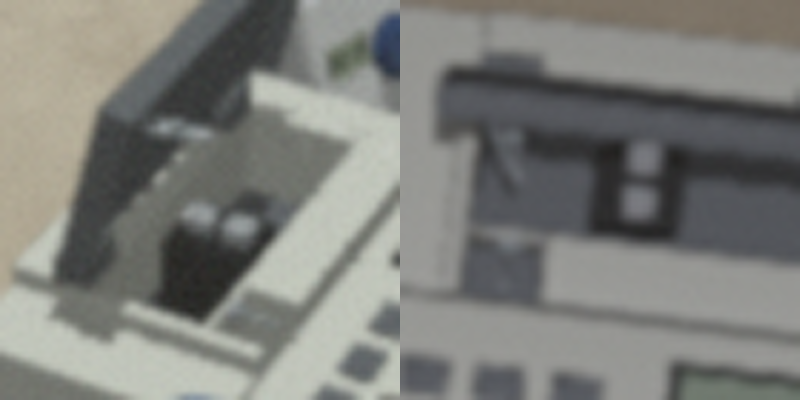

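Run:
```python
from h import *
p=np.load("pose.npy")
print(plan(p,(-15,-33,95),(180,-42,-2.4)))
```

```text
(array([ 7.24, -0.01,  6.04]), array([ 3.96, 26.58, -3.46]))
```

Call:
jog_arm(
  motion=[
    {"x": 3.6,"y": 0,"z": 3,"ax": 0,"ay": 0,"az": 0},
    {"x": 3.6,"y": 0,"z": 3,"ax": 0,"ay": 0,"az": 0},
    {"x": 0,"y": 0,"z": 0,"ax": 1,"ay": 6,"az": -0.9},
    {"x": 0,"y": 0,"z": 0,"ax": 1,"ay": 6,"az": -0.9},
    {"x": 0,"y": 0,"z": 0,"ax": 1,"ay": 6,"az": -0.9},
  ],
)

```text
time_s: 5.3
tool_pos: [0.5112, 0.0148, 0.0974]
tool_rot: [179.7, -33.7, -4.0]
force: [1.1, -0.4, 0.5]
grip_width: 0.0005
grasp_force: 0.0
```

Call:
jog_arm(
  motion=[
    {"x": 0,"y": 0,"z": 0,"ax": 1,"ay": 6,"az": -0.9},
    {"x": 0,"y": 0,"z": 0,"ax": 0,"ay": 3,"az": 0},
    {"x": 0,"y": 0,"z": 0,"ax": 0,"ay": 0,"az": 0},
    {"x": 0,"y": 0,"z": 0,"ax": 0,"ay": 0,"az": 0},
    {"x": 0,"y": 0,"z": 0,"ax": 0,"ay": 0,"az": 0},
  ],
)

```text
time_s: 5.8
tool_pos: [0.5124, 0.0243, 0.1069]
tool_rot: [-178.5, -35.8, -3.9]
force: [-0.2, 0.5, 0.1]
grip_width: 0.0003
grasp_force: 0.0
```

Run:
```python
from h import *
p=np.load("pose.npy");o=env.get_obs()
print(o["qpos"],plan(p,(10,-33,65),(180,-42,-2.4)))
```

```text
[  13.35409554  -15.19543458  -21.71543841  139.61887323    2.28731991
   19.22654935 -104.79493931] (array([-0.69,  0.75,  4.65]), array([-0.53,  6.17, -1.25]))
```

Call:
jog_arm(
  motion=[
    {"x": -0.3,"y": 0.4,"z": 2,"ax": 0,"ay": 0,"az": 0},
    {"x": -0.4,"y": 0.4,"z": 2.6,"ax": 0,"ay": 0,"az": 0},
    {"x": 0,"y": 0,"z": 0,"ax": -0.5,"ay": 3,"az": -0.6},
    {"x": 0,"y": 0,"z": 0,"ax": 0,"ay": 3,"az": -0.6},
    {"x": 0,"y": 0,"z": 0,"ax": 0,"ay": 0,"az": 0},
  ],
)

```text
time_s: 6.3
tool_pos: [0.5391, 0.0198, 0.0686]
tool_rot: [-178.9, -38.7, -3.2]
force: [-0.0, -0.4, 0.2]
grip_width: 0.0005
grasp_force: 0.0
```

Run:
```python
from h import *
p=np.load("pose.npy");o=env.get_obs()
print(o["qpos"],o["tool_rot"],plan(p,(10,-33,65),(180,-42,-2.4)),plan(p,(20,-33,42)))
```

```text
[  41.68000184   -8.31005969  -48.50270667  139.99839719    0.57680015
    7.2533193  -102.06565173] [-178.850755    -38.69946315   -3.24138126] (array([-0.63,  0.35, -0.06]), array([-0.6 ,  3.29, -0.67])) (array([-1.29,  0.46,  2.36]), None)
```

Run:
```python
from h import *
p=np.load("pose.npy");o=env.get_obs();rt=(180,-38,1.6)
print(plan(p,(12,-33,65),rt),plan(p,(15,-33,42),None,(12,-33,65),rt),plan(p,(15,-13,42),None,(15,-33,42),rt))
```

```text
(array([-0.47,  0.37,  0.07]), array([ 1.86, -0.74, -3.79])) (array([-1.18,  0.04,  2.  ]), None) (array([ 0.22, -1.98,  0.17]), None)
```

Call:
jog_arm(
  motion=[
    {"x": -0.5,"y": 0.4,"z": 0.1,"ax": 0.9,"ay": -0.4,"az": -1.9},
    {"x": 0,"y": 0,"z": 0,"ax": 0.9,"ay": -0.4,"az": -1.9},
    {"x": -0.3,"y": 0,"z": 0.5,"ax": 0,"ay": 0,"az": 0},
    {"x": -0.3,"y": 0,"z": 0.5,"ax": 0,"ay": 0,"az": 0},
    {"x": 0,"y": 0,"z": 0,"ax": 0,"ay": 0,"az": 0},
  ],
)

```text
time_s: 6.8
tool_pos: [0.5383, 0.0179, 0.0535]
tool_rot: [180.0, -37.8, 1.8]
force: [-0.3, -1.1, 0.4]
grip_width: 0.0003
grasp_force: 0.0
```

Run:
```python
from h import *
import cv2
p=np.load("pose.npy");o=env.get_obs();rt=(180,-38,1.6)
print(o["qpos"],plan(p,(15,-33,42),rt))
a=env.read_camera("side")[170:290,300:420,::-1];b=env.read_camera("top")[210:320,290:400,::-1]
cv2.imwrite("pics/c4.png",np.hstack([cv2.resize(a,(500,500),interpolation=2),cv2.resize(b,(300,500),interpolation=2)]))
```

```text
[ 40.25728543  -5.23602787 -45.29703811 140.18709697  -9.76392212
   5.79902767 -85.03258799] (array([-0.68,  0.19,  0.92]), array([-0.08,  0.15,  0.15]))
```

View pics/c4.png

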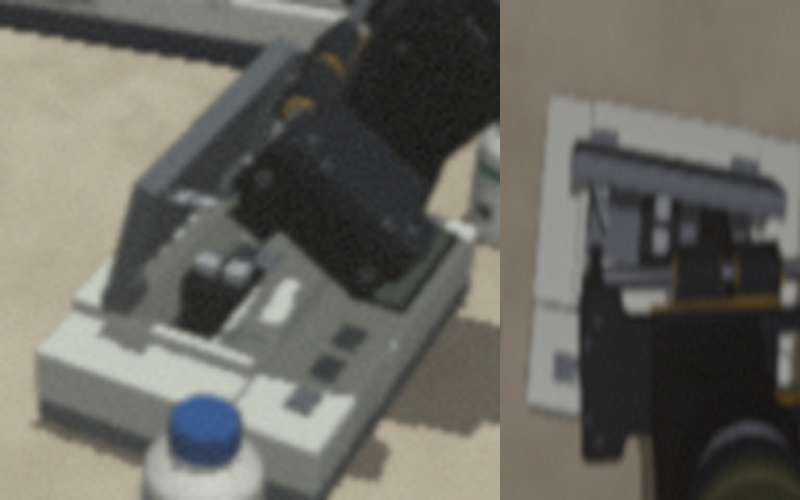

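Call:
jog_arm(
  motion=[
    {"x": -0.2,"y": 0.1,"z": 0.3,"ax": 0,"ay": -0.5,"az": 0},
    {"x": -0.2,"y": 0.1,"z": 0.3,"ax": 0,"ay": -0.5,"az": 0},
    {"x": -0.3,"y": 0,"z": 0.3,"ax": 0,"ay": -0.5,"az": 0},
    {"x": 0,"y": 0,"z": 0,"ax": 0,"ay": 0,"az": 0},
    {"x": 0,"y": 0,"z": 0,"ax": 0,"ay": 0,"az": 0},
  ],
)

```text
time_s: 7.4
tool_pos: [0.5388, 0.0144, 0.0429]
tool_rot: [179.9, -36.5, 1.7]
force: [0.1, -0.9, 1.2]
grip_width: 0.0003
grasp_force: 0.0
```

Run:
```python
from h import *
p=np.load("pose.npy");o=env.get_obs();rt=(180,-37,1.6)
print(o["qpos"],o["force"],plan(p,(15,-33,42),rt),plan(p,(15,13,42),rt))
```

```text
[ 48.53091878  -3.05984287 -53.08132847 139.30037335  -1.61995663
   6.13007168 -92.10835277] [ 0.10414109 -0.87055396  1.22263906] (array([-0.06, -0.16,  0.07]), array([0.07, 0.53, 0.08])) (array([ 0.46, -4.72,  0.44]), array([0.07, 0.53, 0.08]))
```

Call:
jog_arm(
  motion=[
    {"x": 0.07,"y": -0.7,"z": 0.07,"ax": 0,"ay": 0,"az": 0},
    {"x": 0.07,"y": -0.7,"z": 0.07,"ax": 0,"ay": 0,"az": 0},
    {"x": 0.07,"y": -0.7,"z": 0.07,"ax": 0,"ay": 0,"az": 0},
    {"x": 0.07,"y": -0.7,"z": 0.07,"ax": 0,"ay": 0,"az": 0},
    {"x": 0.07,"y": -0.7,"z": 0.07,"ax": 0,"ay": 0,"az": 0},
  ],
)

```text
time_s: 7.9
tool_pos: [0.5428, 0.0493, 0.0422]
tool_rot: [179.8, -36.5, 1.7]
force: [-0.8, -1.2, 1.0]
grip_width: 0.0
grasp_force: 0.7
```

Run:
```python
from h import *
p=np.load("pose.npy");o=env.get_obs();rt=(180,-37,1.6)
print(o["qpos"],o["force"],plan(p,(15,13,42),rt))
```

```text
[  68.47519577   -2.41904953  -78.06981414  138.1421157    25.39437171
    6.90446974 -122.99832384] [-0.82640455 -1.22935235  1.02036082] (array([ 0.09, -1.23,  0.09]), array([0.13, 0.51, 0.07]))
```

Call:
jog_arm(
  motion=[
    {"x": 0.03,"y": -0.4,"z": 0.03,"ax": 0,"ay": 0,"az": 0},
    {"x": 0.03,"y": -0.4,"z": 0.03,"ax": 0,"ay": 0,"az": 0},
    {"x": 0.03,"y": -0.3,"z": 0.03,"ax": 0,"ay": 0,"az": 0},
    {"x": 0,"y": -0.2,"z": 0,"ax": 0,"ay": 0,"az": 0},
    {"x": 0,"y": 0,"z": 0,"ax": 0,"ay": 0,"az": 0},
  ],
)

```text
time_s: 8.4
tool_pos: [0.5431, 0.0619, 0.0414]
tool_rot: [179.8, -36.4, 1.7]
force: [-0.4, -1.7, 0.3]
grip_width: 0.0006
grasp_force: 0.5
```

Run:
```python
from h import *
p=np.load("pose.npy");o=env.get_obs();rt=(180,-37,1.6)
print(o["qpos"],o["force"],plan(p,(15,13,42),rt))
```

```text
[  65.91259629   -0.75176072  -78.08752771  137.84929794   42.19963466
    8.64557423 -140.79868269] [-0.39984105 -1.72528046  0.27533927] (array([ 0.09,  0.03, -0.01]), array([0.14, 0.59, 0.06]))
```

Call:
jog_arm(
  motion=[
    {"x": 0.02,"y": -0.2,"z": 0.02,"ax": 0,"ay": 0,"az": 0},
    {"x": 0.02,"y": -0.2,"z": 0.02,"ax": 0,"ay": 0,"az": 0},
    {"x": 0,"y": -0.1,"z": 0,"ax": 0,"ay": 0,"az": 0},
    {"x": 0,"y": 0,"z": 0,"ax": 0,"ay": 0,"az": 0},
    {"x": 0,"y": 0,"z": 0,"ax": 0,"ay": 0,"az": 0},
  ],
)

```text
time_s: 8.9
tool_pos: [0.5435, 0.0664, 0.0412]
tool_rot: [179.8, -36.4, 1.6]
force: [-1.5, -4.2, 0.4]
grip_width: 0.0004
grasp_force: 2.1
```

Run:
```python
from h import *
import cv2
p=np.load("pose.npy");o=env.get_obs();rt=(180,-37,1.6)
print(o["qpos"],o["force"],plan(p,(15,13,42),rt))
a=env.read_camera("side")[170:290,300:420,::-1];b=env.read_camera("top")[210:320,290:400,::-1]
cv2.imwrite("pics/c5.png",np.hstack([cv2.resize(a,(400,400),interpolation=2),cv2.resize(b,(400,400),interpolation=2)]))
```

```text
[ 6.50646257e+01 -6.61415530e-04 -7.82046392e+01  1.37699803e+02
  4.73384922e+01  9.52415018e+00 -1.46260301e+02] [-1.52660223 -4.16284554  0.41140289] (array([ 0.06,  0.47, -0.05]), array([0.17, 0.6 , 0.02]))
```

View pics/c5.png

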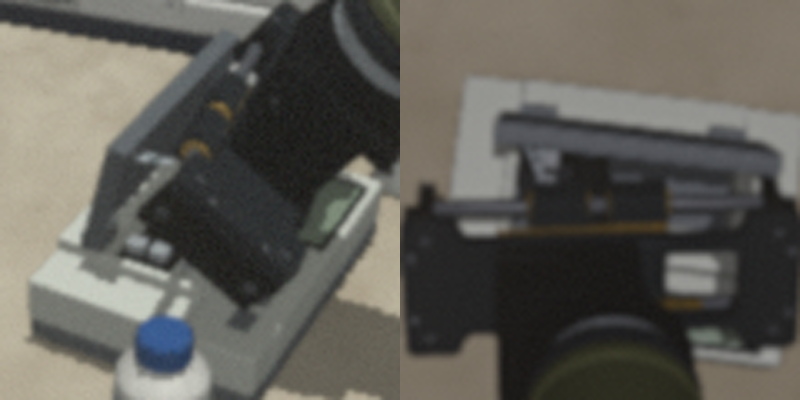

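Call:
jog_arm(
  motion=[
    {"x": 0,"y": -0.1,"z": 0,"ax": 0,"ay": 0,"az": 0},
    {"x": 0,"y": 0,"z": 0,"ax": 0,"ay": 0,"az": 0},
    {"x": 0,"y": 0,"z": 0,"ax": 0,"ay": 0,"az": 0},
    {"x": 0,"y": 0,"z": 0,"ax": 0,"ay": 0,"az": 0},
    {"x": 0,"y": 0,"z": 0,"ax": 0,"ay": 0,"az": 0},
  ],
)

```text
time_s: 9.5
tool_pos: [0.5435, 0.0666, 0.0412]
tool_rot: [179.8, -36.4, 1.6]
force: [-2.2, -6.2, 1.4]
grip_width: 0.0005
grasp_force: 3.3
```

Call:
jog_arm(
  motion=[
    {"x": -0.05,"y": 0.5,"z": -0.05,"ax": 0,"ay": 0,"az": 0},
    {"x": -0.05,"y": 0.6,"z": -0.1,"ax": 0,"ay": 0,"az": 0},
    {"x": 0,"y": 0.3,"z": -0.7,"ax": 0,"ay": 0,"az": 0},
    {"x": 0,"y": 0.3,"z": -1,"ax": 0,"ay": 0,"az": 0},
    {"x": 0,"y": 0.3,"z": -1,"ax": 0,"ay": 0,"az": 0},
  ],
)

```text
time_s: 10.0
tool_pos: [0.5289, 0.0498, 0.0592]
tool_rot: [179.7, -36.3, 1.8]
force: [-0.3, -0.8, 0.1]
grip_width: 0.0005
grasp_force: 0.0
```

Run:
```python
from h import *
p=np.load("pose.npy");o=env.get_obs()
print(o["qpos"],o["force"],o["tool_pos"],plan(p,(-30,0,110),(180,0,-6.4)))
```

```text
[  39.5821716    -7.6301066   -49.86359924  139.48184973    2.40171878
    9.60767423 -102.41408391] [-0.31863072 -0.8123638   0.05593813] [0.52890237 0.0497517  0.05918714] (array([ 0.5 , -0.48, -5.94]), array([ -2.34, -36.29,   7.87]))
```

Call:
jog_arm(
  motion=[
    {"x": 0,"y": 0,"z": -2,"ax": 0,"ay": 0,"az": 0},
    {"x": 0,"y": 0,"z": -2,"ax": 0,"ay": 0,"az": 0},
    {"x": 0,"y": 0,"z": -2,"ax": 0,"ay": -5,"az": 0},
    {"x": 1.5,"y": 0,"z": -2.5,"ax": 0,"ay": -7,"az": 2},
    {"x": 1,"y": 0,"z": -3,"ax": 0,"ay": -7,"az": 2},
  ],
)

```text
time_s: 10.5
tool_pos: [0.4933, 0.0501, 0.1671]
tool_rot: [-178.7, -17.1, -2.2]
force: [2.2, 1.3, -0.3]
grip_width: 0.0005
grasp_force: 0.0
```

Call:
jog_arm(
  motion=[
    {"x": 0,"y": 0,"z": -1,"ax": -1,"ay": -7,"az": 2},
    {"x": 0,"y": 0,"z": 0,"ax": -1,"ay": -7,"az": 2},
    {"x": 0,"y": 0,"z": 0,"ax": 0,"ay": -3,"az": 0},
    {"x": 0,"y": 0,"z": 0,"ax": 0,"ay": 0,"az": 0},
    {"x": 0,"y": 0,"z": 0,"ax": 0,"ay": 0,"az": 0},
  ],
)

```text
time_s: 11.0
tool_pos: [0.491, 0.0489, 0.1745]
tool_rot: [-179.9, -0.2, -6.3]
force: [-0.5, 0.7, 0.2]
grip_width: 0.0001
grasp_force: 0.0
```

Run:
```python
from h import *
import cv2
p=np.load("pose.npy");o=env.get_obs()
print(o["qpos"],o["force"],o["tool_pos"],plan(p,(65,0,165),(180,0,-6.4)))
a=env.read_camera("side")[:,:,::-1];cv2.imwrite("pics/c6.png",cv2.resize(a[160:310,290:440],(600,600),interpolation=2))
```

```text
[  34.10844452    3.20002903  -43.7186272   107.39950443    2.30854894
   70.12379467 -106.61068765] [-0.539634    0.6824514   0.18505659] [0.49097774 0.04894701 0.17452584] (array([10.1 , -0.53,  0.98]), array([-0.09, -0.16,  0.13]))
```

View pics/c6.png

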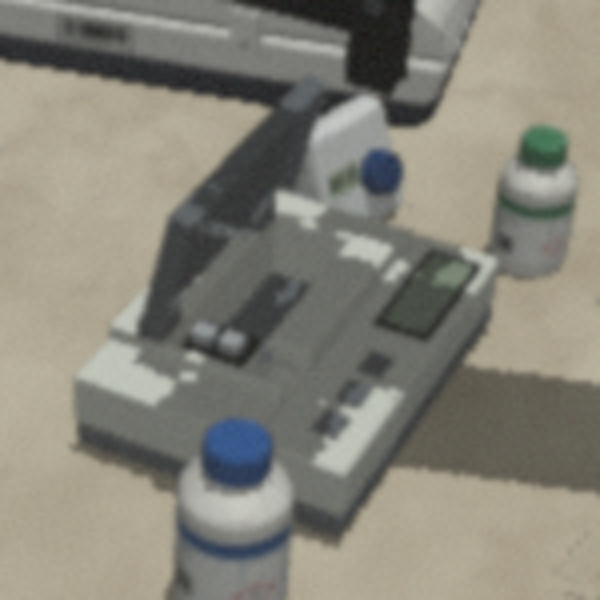

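Call:
jog_arm(
  motion=[
    {"x": 3.4,"y": -0.2,"z": 0,"ax": 0,"ay": 0,"az": 0},
    {"x": 3.4,"y": -0.2,"z": 0,"ax": 0,"ay": 0,"az": 0},
    {"x": 3.3,"y": -0.1,"z": 0,"ax": 0,"ay": 0,"az": 0},
    {"x": 0,"y": 0,"z": 2,"ax": 0,"ay": 0,"az": 0},
    {"x": 0,"y": 0,"z": 2,"ax": 0,"ay": 0,"az": 0},
  ],
)

```text
time_s: 11.55
tool_pos: [0.5924, 0.0422, 0.1354]
tool_rot: [-180.0, -0.3, -6.3]
force: [-0.6, -0.0, 0.1]
grip_width: 0.0003
grasp_force: 0.0
```

Call:
jog_arm(
  motion=[
    {"x": 0,"y": 0,"z": 2.2,"ax": 0,"ay": 0,"az": 0},
    {"x": 0,"y": 0,"z": 0,"ax": 0,"ay": 0,"az": 0},
    {"x": 0,"y": 0,"z": 0,"ax": 0,"ay": 0,"az": 0},
    {"x": 0,"y": 0,"z": 0,"ax": 0,"ay": 0,"az": 0},
    {"x": 0,"y": 0,"z": 0,"ax": 0,"ay": 0,"az": 0},
  ],
)

```text
time_s: 12.05
tool_pos: [0.5927, 0.0418, 0.1149]
tool_rot: [180.0, -0.3, -6.4]
force: [-0.1, 0.4, 0.2]
grip_width: 0.0005
grasp_force: 0.0
```

Run:
```python
from h import *
p=np.load("pose.npy");o=env.get_obs()
print(o["qpos"],o["force"],o["tool_pos"],plan(p,(37.7,0,113),(180,0,-6.4)))
```

```text
[  28.12322791   20.8020874   -41.88951019   97.95647357   15.05419754
   66.71925269 -114.22900855] [-0.08076981  0.38278452  0.22741691] [0.59269598 0.04176233 0.1148692 ] (array([-2.81, -0.14,  0.17]), array([ 0.  , -0.27,  0.03]))
```

Call:
jog_arm(
  motion=[
    {"x": -1.4,"y": -0.1,"z": 0.1,"ax": 0,"ay": 0,"az": 0},
    {"x": -1.4,"y": 0,"z": 0.1,"ax": 0,"ay": 0,"az": 0},
    {"x": -0.8,"y": 0,"z": 0.1,"ax": 0,"ay": 0,"az": 0},
    {"x": -0.8,"y": 0,"z": 0.1,"ax": 0,"ay": 0,"az": 0},
    {"x": 0,"y": 0,"z": 0,"ax": 0,"ay": 0,"az": 0},
  ],
)

```text
time_s: 12.55
tool_pos: [0.5482, 0.0474, 0.1098]
tool_rot: [180.0, -0.2, -6.4]
force: [1.3, 1.0, 1.0]
grip_width: 0.0003
grasp_force: 0.9
```

Run:
```python
from h import *
p=np.load("pose.npy");o=env.get_obs()
print(o["force"],plan(p,(21.7,0,110.6),(180,0,-6.4)))
```

```text
[1.26655328 0.96870238 0.97482735] (array([ 0.07, -0.07, -0.08]), array([ 0.02, -0.18,  0.02]))
```

Call:
jog_arm(
  motion=[
    {"x": -0.7,"y": 0,"z": 0.2,"ax": 0,"ay": 0,"az": 0},
    {"x": -0.7,"y": 0,"z": 0.3,"ax": 0,"ay": 0,"az": 0},
    {"x": -0.6,"y": 0,"z": 0.5,"ax": 0,"ay": 0,"az": 0},
    {"x": -0.6,"y": 0,"z": 0.5,"ax": 0,"ay": 0,"az": 0},
    {"x": -0.5,"y": 0,"z": 0.7,"ax": 0,"ay": 0,"az": 0},
  ],
)

```text
time_s: 13.05
tool_pos: [0.5174, 0.051, 0.087]
tool_rot: [-180.0, -0.2, -6.4]
force: [4.2, 0.0, 1.8]
grip_width: 0.0004
grasp_force: 1.8
```

Call:
jog_arm(
  motion=[
    {"x": -0.5,"y": 0,"z": 0.7,"ax": 0,"ay": 0,"az": 0},
    {"x": -0.3,"y": 0,"z": 0.5,"ax": 0,"ay": 0,"az": 0},
    {"x": -0.3,"y": 0,"z": 0.5,"ax": 0,"ay": 0,"az": 0},
    {"x": -0.2,"y": 0,"z": 0.3,"ax": 0,"ay": 0,"az": 0},
    {"x": 0,"y": 0,"z": 0,"ax": 0,"ay": 0,"az": 0},
  ],
)

```text
time_s: 13.55
tool_pos: [0.5036, 0.0525, 0.0665]
tool_rot: [180.0, 0.0, -6.4]
force: [0.7, 0.1, 3.7]
grip_width: 0.0003
grasp_force: 1.4
```

Run:
```python
from h import *
import cv2
p=np.load("pose.npy");o=env.get_obs()
print(o["force"],plan(p,(-24,0,64),(180,0,-6.4)))
```

```text
[0.65712958 0.07211124 3.69987015] (array([-0.01, -0.06,  0.25]), array([0.01, 0.01, 0.03]))
```

Now the final press to the stop.

Call:
jog_arm(
  motion=[
    {"x": 0,"y": 0,"z": 0.3,"ax": 0,"ay": 0,"az": 0},
    {"x": 0,"y": 0,"z": 0.3,"ax": 0,"ay": 0,"az": 0},
    {"x": 0,"y": 0,"z": 0.3,"ax": 0,"ay": 0,"az": 0},
    {"x": 0,"y": 0,"z": 0.1,"ax": 0,"ay": 0,"az": 0},
    {"x": 0,"y": 0,"z": 0,"ax": 0,"ay": 0,"az": 0},
  ],
)

```text
time_s: 14.05
tool_pos: [0.5037, 0.0526, 0.0579]
tool_rot: [179.9, 0.0, -6.4]
force: [-2.5, -1.0, 13.4]
grip_width: 0.001
grasp_force: 7.0
```

Same 13–14 N at the same height as the first press, so the cover is at its stop. Release and withdraw.

Call:
jog_arm(
  motion=[
    {"x": 0,"y": 0,"z": -0.5,"ax": 0,"ay": 0,"az": 0},
    {"x": 0,"y": 0,"z": -1,"ax": 0,"ay": 0,"az": 0},
    {"x": 0,"y": 0,"z": -2,"ax": 0,"ay": 0,"az": 0},
    {"x": -2,"y": 0,"z": -3,"ax": 0,"ay": 0,"az": 0},
    {"x": -2,"y": 0,"z": -3,"ax": 0,"ay": 0,"az": 0},
  ],
)

```text
time_s: 14.55
tool_pos: [0.4623, 0.0573, 0.1518]
tool_rot: [-179.9, 0.2, -6.4]
force: [0.8, -1.5, 0.4]
grip_width: 0.0007
grasp_force: 0.0
```

Call:
jog_arm(
  motion=[
    {"x": 0,"y": 3,"z": -2,"ax": 0,"ay": 0,"az": 0},
    {"x": 0,"y": 4,"z": 0,"ax": 0,"ay": 0,"az": 0},
    {"x": 0,"y": 4,"z": 0,"ax": 0,"ay": 0,"az": 0},
    {"x": 0,"y": 4,"z": 0,"ax": 0,"ay": 0,"az": 0},
    {"x": 0,"y": 0,"z": 0,"ax": 0,"ay": 0,"az": 0},
  ],
)

```text
time_s: 15.05
tool_pos: [0.4453, -0.0978, 0.1711]
tool_rot: [179.9, 0.1, -6.9]
force: [-0.4, 0.3, -0.1]
grip_width: 0.0003
grasp_force: 0.0
```

Run:
```python
from h import *
import cv2
a=env.read_camera("side")[170:290,300:440,::-1];b=env.read_camera("top")[220:330,255:395,::-1]
cv2.imwrite("pics/c7.png",np.hstack([cv2.resize(a,(400,343),interpolation=2),cv2.resize(b,(400,343),interpolation=2)]))
```

```text
(no output)
```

View pics/c7.png

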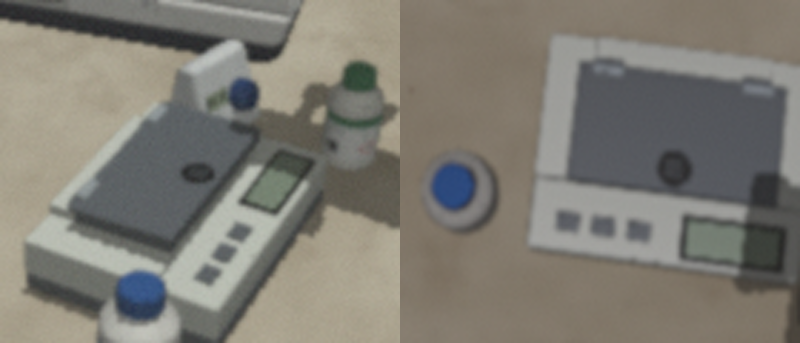

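The cover is shut about 1 s after release. The thumb mark in the top view is at the same pixel as before, (351,274), so the reader has not moved, and both bottles and the timer are still standing.

```bash
python3 -c "
from cell import env
print(env.sign_off())"
```

```text
the job is handed in; nothing more can be done
None
```

The job is handed in: the cover was popped open, the carriage was pushed to its left-hand stop, and the cover was pressed shut and stayed latched. The photometer and its neighbours did not visibly move, and it took about 15 s of the 54 s allowed.

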